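# Bolt the parts case against its spring catch

## Robot

A 6-joint arm with a two-finger parallel gripper is mounted at the origin on a cart in front of the work surface, level with it; the furniture and walls round the work are solid. World frame = base frame: x ahead of the robot, y to its left, z up, the work surface at z = 0. Lengths are in m, angles in rad, forces in N, time in s.
With the tool pointing down it reaches from about 0.3 to 0.775 m from the base axis. Payload 14.6 kg.
Tool frame: the origin (TCP) lies at the very end of the fingers, on their centre line; the grasp point (between the pads) lies 19 mm behind it (pinch_z is the distance from the TCP to the grasp point, in m); z points along the fingers, y is the direction in which the jaws open and shut (so a half turn about z gives the same grasp; the last joint's range is limited). The gripper opens to 94 mm and grips with 3 to 60 N. Pads are 16 mm wide; open, the fingers measure 119 mm over their backs; the gripper's body (75 mm by 177 mm) begins 78 mm behind the grasp point.
Start: joints at [-1.364, 0.3, 1.521, -0, 1.321, -0.067], TCP at [0.149, -0.53, 0.205] pointing down, gripper open.
Joint ranges: [-3.03, 3.03], [-0.79, 2.21], [0.23, 2.52], [-1.04, 4.18], [0, 3.07], [-2.55, 2.55]. Speed limits (rad/s): [2.22, 2.22, 2.57, 3.14, 3.14, 3.14].

## Interface

Orientations are given as [roll, pitch, yaw] about the fixed x, y, z axes, in that order (R = Rz(yaw) Ry(pitch) Rx(roll)).
In Python, from station import get_obs, camera, hand_in, pinch_z gives the robot as it stands.
- The arm moves only by the tool servo_tool, never from a script. Its argument "moves" is a list that holds one entry, the list of rows, each a list of 7 numbers: the turn, a rotation vector about the tool's x, y, z normalised to -1 to 1, where 1 is pi/2 rad, then the shift along the tool's x, y, z normalised to -1 to 1, where 1 is 500 mm, then the closure, from 0 (fully open) to 1 (shut). In form: [[[rx, ry, rz, x, y, z, hand], ...]]. A call has 1 to 12 rows; each row is the pose to reach, as a shift and turn from the pose measured when the call began, along the tool's axes at that moment; what a row does not reach only later rows make up. A row lasts 1/12 s, in which the tool goes at most 41.7 mm and 7.16 degrees, less where a joint would pass 70% of its speed; a pose out of reach is approached as far as the arm can. A call with a number of a shift or a turn outside -1 to 1 is refused whole. A call with a gripper value outside its range is refused whole. The fingers move at their own pace and stop on an object; "squeeze" is the grip in N (left out, the last holds). Time passes only in rows, so rows that repeat a pose let the fingers close. It gives the time, the measured TCP pose, the force and the opening at its end, in the units of the state.
- get_obs(): the state, without advancing time (a new reading comes with each control period).
- camera(name): name is "side" or "top"; returns a dict with "color" (480x640x3 uint8, red, green, blue), "intrinsics" (3x3 intrinsics, pixels), "rvec" (rotation vector, rad) and "tvec" (3), from world to camera coordinates, as OpenCV has them. Camera axes: x right, y down, z forward; pixel columns grow to the right and rows downward; lengths in m; the calibration is good to about 2 mm. A picture is of the moment at which its call begins. There is no depth.
- hand_in(): hands the job in, once; it reports no verdict.
The state is a dict: "time_s": time; "qpos": joint angles; "joint_vel": joint speeds; "tau": joint torques, N m; "ee_pos": TCP position; "eef_rot": TCP orientation; "force": force on the tool from outside, world axes, zero at the start; "moment": the same for the moment, N m; "grip_width": finger opening in m.
Only numpy, scipy, OpenCV 4.12 (cv2) and the standard library are available. Lean on these libraries where they do the work, as an engineer would, in place of code of your own. Each camera call takes 0.05 s, during which the arm holds its last target.

## Task

Lock the blue steel parts case on the bench: with one fingertip press the long red spring catch down, and while you keep it down push the bolt's upright yellow tab with the other fingertip until the bolt is all the way across in its keeper on the other lid leaf. Only then let the catch spring back up so that it locks the bolt there, and move the hand clear. It takes only touching and pushing: lift nothing, and leave the loose things on and around the case where they stand.

Things in the scene. Friction and masses are not known exactly. Their poses are not given: they have to be found in the camera images.
- case: Blue steel case with a grey two-leaf lid, fixed to the bench, 160 mm (its x) by 220 mm (its y), lid top 55 mm high. Origin: centre of its underside. z is up; +y is the way the bolt slides to lock. The lock is on the lid: red catch on the -x side, bolt on the +x side, both along y, centre lines 56 mm apart, 27 mm free between pad and tab. Place and yaw vary.
- catch_top (a point): Centre of the top face of the red catch pad, moving with it: a flat bar 28 mm wide (x), 105 mm long (y), at case x = -30, y = -17.5 mm; top 95 mm above the bench when up, 83 mm when bottomed. Axes as the case's. A pressing fingertip may slide along it.
- catch (a joint): Press of the catch pad straight down, m: 0 = up, 0.012 = bottomed. Its spring gives about 3 N at the top, 6 N at the bottom. Pressed 8 to 12 mm it frees the bolt; pressed less, its teeth block it. Let go part-way it pops up and jams the bolt there. With the bolt at 37 mm or more it rises fully and locks it.
- bolt_tab (a point): Middle of the top edge of the bolt's upright yellow tab, moving with it: 30 mm wide (x), 6 mm thick (y), top 107 mm above the bench; at the start at case x = +26, y = -22 mm. Axes as the case's. Push its flat -y face towards +y. Behind it, as far as case y = -60 mm, only the round bolt bar lies below, its top 75 mm above the bench.
- bolt (a joint): Travel of the bolt along the case's +y, m: 0 = drawn back (start), 0.040 = fully across, at its stop. It takes about 2 N to slide and stays where it is left.
- solder_spool: Solder spool standing on the left lid leaf (case -x, +y corner), 44 mm across, 32 mm high; origin under its centre. Leave it.
- aa_cell: Green and tan battery lying on the right end of the lid (case -y end), 14 x 50 x 14 mm; origin under its centre. Leave it.
- flux_tin: Round flux tin on the bench, 49 mm across, 16 mm high; origin under its centre. Leave it.
- tip_cleaner: Black round tip cleaner with brass wool, 58 mm across, 43 mm high; origin under its centre. Leave it.
- side_cutters: Red-handled side cutters lying on the bench, 46 x 121 x 13 mm; origin under the middle. Leave them.
- eraser: Blue and white eraser on the bench, 18 x 42 x 12 mm; origin under its centre. Leave it.

How it is judged:
By the outcome, as a careful person would: the job done as asked, in the order asked, and still so for the second after the job is handed in, with the robot touching nothing.
It also fails if it takes over 35 s, if anything falls off the work surface, if the arm or the gripper's body presses on something with over 40 N, if the wrist force passes 120 N, or if a joint passes its speed limit or range.

## Working session

There is one attempt and no reset: what is moved stays moved. The work goes in short steps, Python scripts to look and compute and a tool call to move; the robot and the scene stay as the last step left them, time stands still between calls to the robot, and variables do not carry over. Pictures are saved under pics/ and viewed, and the job is handed in when it is done.

Besides the shell and the picture viewer there is one more tool, called by a JSON object that holds its "name" and its "arguments", one argument or row to a line. servo_tool: Moves the arm, as the interface text tells. Scaled input: -1 to 1 covers 500 mm each way for a shift and pi/2 rad each way for a turn. Its arguments: {"type":"object","properties":{"moves":{"type":"array"},"squeeze":{"type":"number"}},"required":["moves"]}

```bash
mkdir -p pics; ls; python3 - <<'E'
from station import *
import cv2
print(get_obs())
for n in("top","side"):
    c=camera(n); cv2.imwrite(f"pics/{n}0.png",c["color"][:,:,::-1]); print(n,c["intrinsics"],c["rvec"],c["tvec"])
E
```

```text
pics
{'time_s': 0.0, 'qpos': array([-1.36361381e+00,  3.00475563e-01,  1.52158843e+00,  6.36036239e-06,
        1.32067650e+00, -6.66191783e-02]), 'joint_vel': array([-5.37686848e-04, -2.70264979e-05,  1.42879827e-03,  4.21174531e-04,
        1.09881458e-03,  4.34661659e-04]), 'tau': array([ 2.09282807e-04, -5.31808734e+01, -3.52735376e+01,  7.07540126e-02,
        2.43670604e-02, -1.27353223e-04]), 'ee_pos': array([ 0.14865146, -0.52926075,  0.20488077]), 'eef_rot': array([-3.14044776e+00, -8.25589074e-05,  2.73800071e-01]), 'force': array([ 0.00606468,  0.10714573, -0.45229631]), 'moment': array([-0.02906185,  0.0523972 , -0.05019787]), 'grip_width': 0.09412516406007357}
top [[488.86905722   0.         309.51278071]
 [  0.         488.86905722 239.81945656]
 [  0.           0.           1.        ]] [ 2.15544689 -2.19831286  0.14303691] [0.29534093 0.57164825 0.92441044]
side [[484.87229373   0.         315.5867717 ]
 [  0.         484.87229373 240.47321735]
 [  0.           0.           1.        ]] [2.22949031 0.01379527 0.01228436] [-0.55526616  0.24186989  0.84895554]
```

View pics/top0.png

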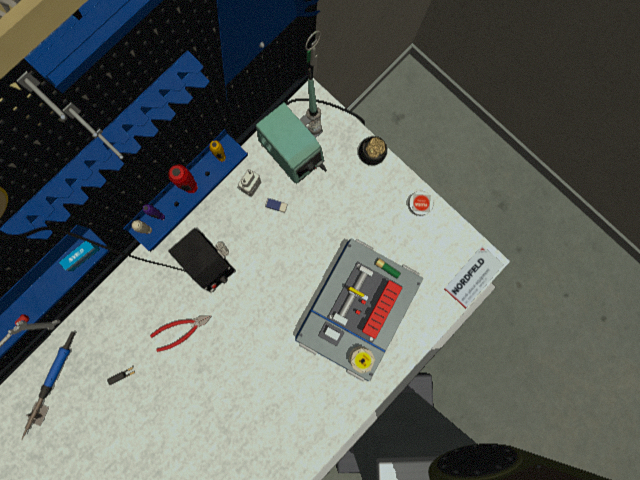

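View pics/side0.png

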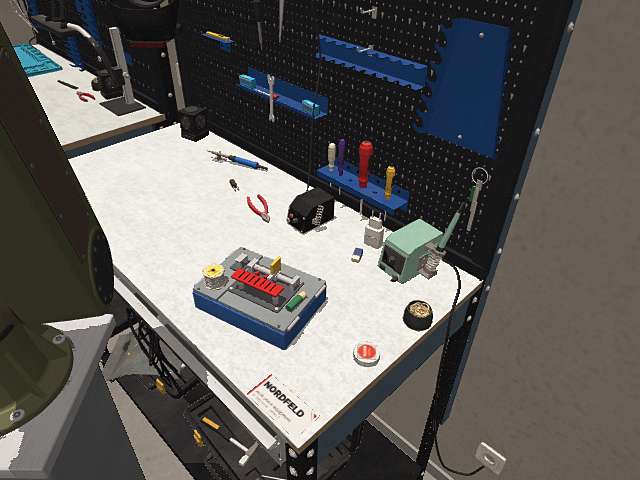

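The top view shows the case around (360,310), with the red catch at (383,310), the yellow tab at (356,293), the spool at (362,360) and the battery at (388,268). I'll enlarge both views.

```bash
python3 - <<'E'
import cv2
a=cv2.imread("pics/top0.png")[230:390,280:440]; cv2.imwrite("pics/topc.png",cv2.resize(a,None,fx=3.75,fy=3.75,interpolation=cv2.INTER_CUBIC))
a=cv2.imread("pics/side0.png")[235:355,180:340]; cv2.imwrite("pics/sidec.png",cv2.resize(a,None,fx=5,fy=5,interpolation=cv2.INTER_CUBIC))
E
```

```text
(no output)
```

View pics/topc.png

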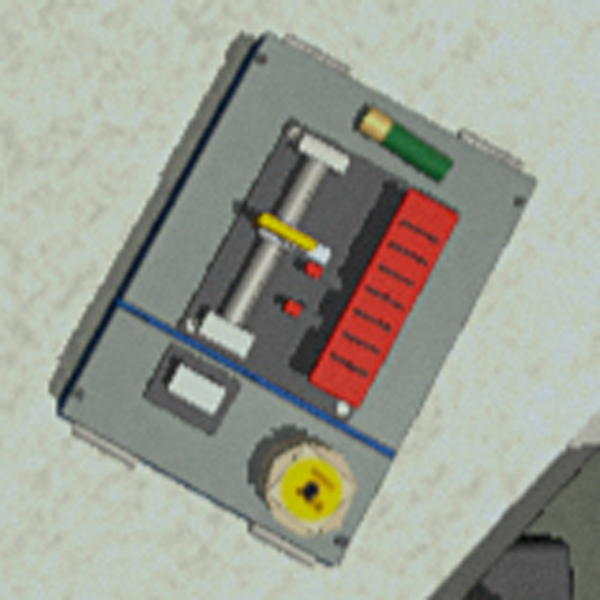

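View pics/sidec.png

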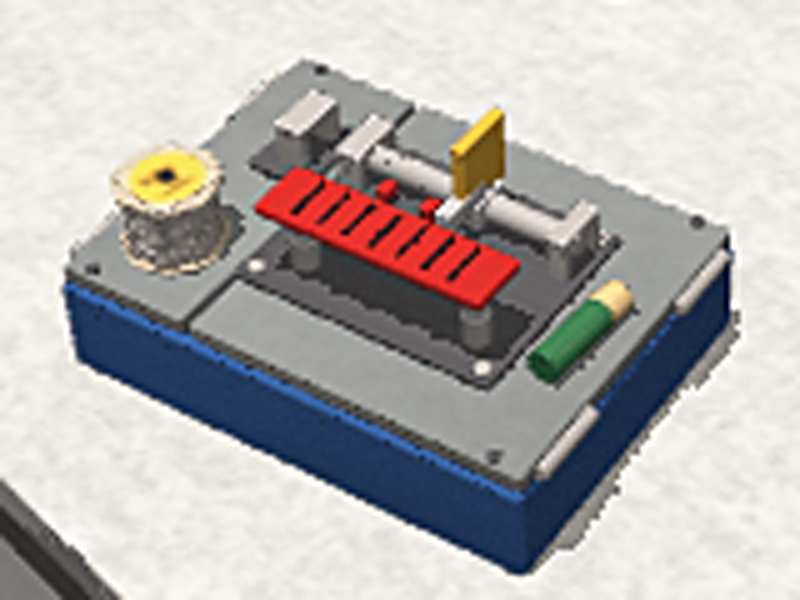

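```bash
cat > fit.py <<'E'
import numpy as np,cv2
from scipy.optimize import least_squares
K={'t':np.array([[488.86905722,0,309.51278071],[0,488.86905722,239.81945656],[0,0,1]]),'s':np.array([[484.87229373,0,315.5867717],[0,484.87229373,240.47321735],[0,0,1]])}
RT={'t':([2.15544689,-2.19831286,.14303691],[.29534093,.57164825,.92441044]),'s':([2.22949031,.01379527,.01228436],[-.55526616,.24186989,.84895554])}
def proj(c,P): return cv2.projectPoints(np.array(P,float).reshape(-1,1,3),np.array(RT[c][0]),np.array(RT[c][1]),K[c],None)[0][:,0]
lid=[(80,-110,55),(-80,-110,55),(80,110,55),(-80,110,55)]
pad=[(-16,-70,95),(-44,-70,95),(-16,35,95),(-44,35,95)]
tab=[(41,-22,107),(11,-22,107)]
M=np.array(lid+pad+tab)/1000.
t=np.array([(262,35),(535,182),(60,412),(338,567),(410,188),(458,213),(310,383),(358,408),(262,216),(316,247)])
s=np.array([(733,230),(522,490),(305,60),(65,280),(520,260),(483,305),(293,167),(257,208),(502,111),(454,149)])
pt=(t+.5)/3.75-.5+[280,230]; ps=(s+.5)/5-.5+[180,235]
def W(p,M): 
    c,n=np.cos(p[2]),np.sin(p[2]); return M@np.array([[c,-n,0],[n,c,0],[0,0,1]]).T+[p[0],p[1],0]
if __name__=="__main__":
    for use in("t","s","ts"):
        f=lambda p:np.concatenate([(proj(c,W(p,M))-{'t':pt,'s':ps}[c]).ravel() for c in use])
        best=min((least_squares(f,[.5,-.4,y],loss='soft_l1') for y in(0,1.5,3,-1.5)),key=lambda r:r.cost)
        print(use,best.x,best.cost); print(np.round(f(best.x).reshape(-1,2),1).tolist())
    print(W(best.x,np.array([[-.03,-.0175,.095],[.026,-.022,.107]])))
E
python3 fit.py
```

```text
t [0.44344926 0.19340343 1.04938721] 6.966826260852278
[[0.4, -2.1], [2.3, -0.7], [-1.8, 0.9], [0.4, 1.9], [-0.3, -0.6], [0.7, 0.3], [-0.9, -0.6], [0.2, 0.4], [-0.5, 0.1], [-0.0, 0.0]]
s [0.44207503 0.19071825 1.05162106] 5.57368433439451
[[1.2, -0.2], [0.2, -0.3], [-0.8, -1.0], [-2.2, -1.8], [0.8, 0.4], [-0.2, 0.5], [0.9, -0.0], [-0.8, 0.0], [-0.5, 0.1], [0.5, 1.0]]
ts [0.44281253 0.19254557 1.0490828 ] 15.522779559905299
[[0.9, -1.8], [2.8, -0.3], [-1.3, 1.3], [0.8, 2.2], [0.2, -0.2], [1.2, 0.6], [-0.4, -0.2], [0.6, 0.8], [-0.0, 0.5], [0.5, 0.4], [1.6, -0.6], [0.5, -1.0], [-0.2, -1.6], [-1.6, -2.6], [1.1, -0.2], [0.2, -0.2], [1.4, -0.7], [-0.3, -0.6], [-0.0, -0.5], [1.0, 0.4]]
[[0.44303345 0.15781516 0.095     ]
 [0.47484332 0.20412263 0.107     ]]
```

```bash
cat > rel.py <<'E'
import numpy as np,sys
from scipy.spatial.transform import Rotation as R
from station import get_obs
P=[0.44281,0.19255,1.0491]
def rel(cx,cy,z,yaw=P[2]+np.pi/2):
    o=get_obs(); R0=R.from_euler('xyz',o['eef_rot']); c,s=np.cos(P[2]),np.sin(P[2])
    p=np.array([P[0]+c*cx-s*cy,P[1]+s*cx+c*cy,z])
    T=R.from_euler('xyz',[np.pi,0,yaw])
    r=(R0.inv()*T).as_rotvec()/(np.pi/2); d=R0.inv().apply(p-o['ee_pos'])/.5
    return p,r,d
def state():
    o=get_obs(); c,s=np.cos(P[2]),np.sin(P[2]); d=o['ee_pos']-[P[0],P[1],0]
    print('t',o['time_s'],'case xyz',np.round([c*d[0]+s*d[1],-s*d[0]+c*d[1],d[2]],4),'yaw',o['eef_rot'],'F',np.round(o['force'],2),'w',o['grip_width'],'q',np.round(o['qpos'],2))
if __name__=="__main__":
    state(); np.set_printoptions(suppress=True,precision=4); print(*rel(*map(float,sys.argv[1:])))
E
python3 rel.py -0.002 -0.042 0.2
```

```text
t 0.1 case xyz [-0.7724 -0.1047  0.2049] yaw [-3.14056323e+00 -8.37275434e-05  2.73769309e-01] F [ 0.57 -1.11  0.29] w 0.09354912209923907 q [-1.36  0.3   1.52  0.    1.32 -0.07]
[0.4782 0.1699 0.2   ] [-0.0003 -0.0008 -1.4936] [ 1.0127 -1.1681  0.0112]
```

{"name": "servo_tool", "arguments": {
  "moves": [
    [[0,0,-0.07,0.06,-0.05,0,0.2],[0,0,-0.14,0.12,-0.1,0,0.4],[0,0,-0.21,0.18,-0.15,0,0.54],[0,0,-0.28,0.24,-0.2,0,0.54],[0,0,-0.35,0.3,-0.25,0,0.54],[0,0,-0.42,0.36,-0.3,0,0.54],[0,0,-0.49,0.42,-0.35,0,0.54],[0,0,-0.56,0.48,-0.4,0,0.54],[0,0,-0.63,0.54,-0.45,0,0.54],[0,0,-0.7,0.6,-0.5,0,0.54],[0,0,-0.77,0.64,-0.55,0,0.54],[0,0,-0.84,0.68,-0.6,0,0.54]]
  ]
}}

```text
time_s: 1.1
ee_pos: [0.3953, -0.1467, 0.2051]
eef_rot: [-3.141, -0.001, 1.599]
force: [0.1, -0.2, 0.6]
grip_width: 0.0431
```

```bash
python3 rel.py -0.002 -0.042 0.2
```

```text
t 1.1 case xyz [-0.3178 -0.1279  0.2051] yaw [-3.14109976e+00 -1.16056102e-03  1.59929802e+00] F [ 0.08 -0.25  0.56] w 0.04309088393520681 q [-0.44  0.01  1.86  0.    1.28 -0.47]
[0.4782 0.1699 0.2   ] [ 0.0001 -0.0008 -0.6497] [0.6281 0.1837 0.0109]
```

{"name": "servo_tool", "arguments": {
  "moves": [
    [[0,0,-0.07,0.06,0.02,0,0.54],[0,0,-0.14,0.12,0.04,0,0.54],[0,0,-0.21,0.18,0.06,0,0.54],[0,0,-0.28,0.25,0.08,0,0.54],[0,0,-0.35,0.32,0.1,0,0.54],[0,0,-0.42,0.39,0.12,0,0.54],[0,0,-0.49,0.46,0.14,0,0.54],[0,0,-0.56,0.53,0.16,0,0.54],[0,0,-0.62,0.59,0.175,0,0.54],[0,0,-0.6497,0.628,0.184,0.011,0.54],[0,0,-0.6497,0.628,0.184,0.011,0.54],[0,0,-0.6497,0.628,0.184,0.011,0.54]]
  ]
}}

```text
time_s: 2.1
ee_pos: [0.478, 0.1702, 0.1993]
eef_rot: [-3.141, -0.002, 2.621]
force: [-0.2, -1.0, -0.4]
grip_width: 0.0436
```

```bash
python3 rel.py -0.002 -0.042 0.115
python3 - <<'E'
from station import *
import cv2
for n in("top","side"):
    c=camera(n)["color"][:,:,::-1]
    a=c[200:400,240:500] if n=="top" else c[180:360,150:390]
    cv2.imwrite(f"pics/{n}1.png",cv2.resize(a,None,fx=3,fy=3,interpolation=cv2.INTER_CUBIC))
E
```

```text
t 2.1 case xyz [-0.0018 -0.0416  0.1993] yaw [-3.14118366e+00 -1.99446251e-03  2.62071893e+00] F [-0.22 -1.03 -0.43] w 0.04361209789933935 q [ 0.27  0.21  1.65  0.    1.29 -0.78]
[0.4782 0.1699 0.115 ] [-0.0003 -0.0013  0.0005] [-0.0011 -0.0003  0.1685]
```

View pics/side1.png

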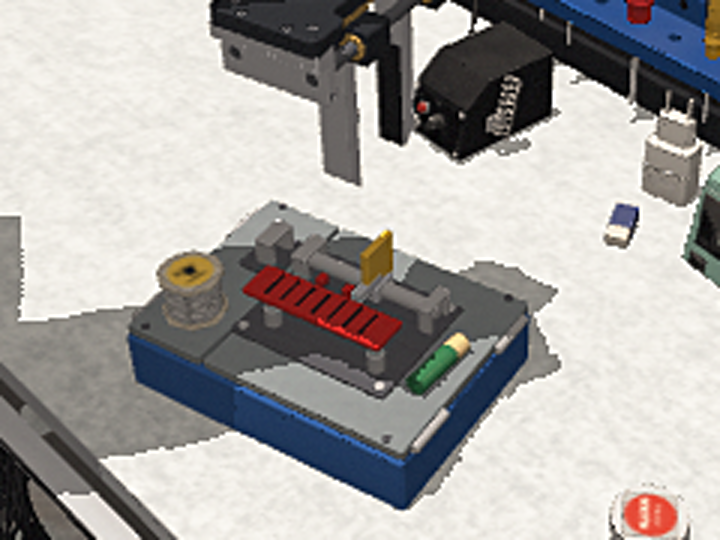

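View pics/top1.png

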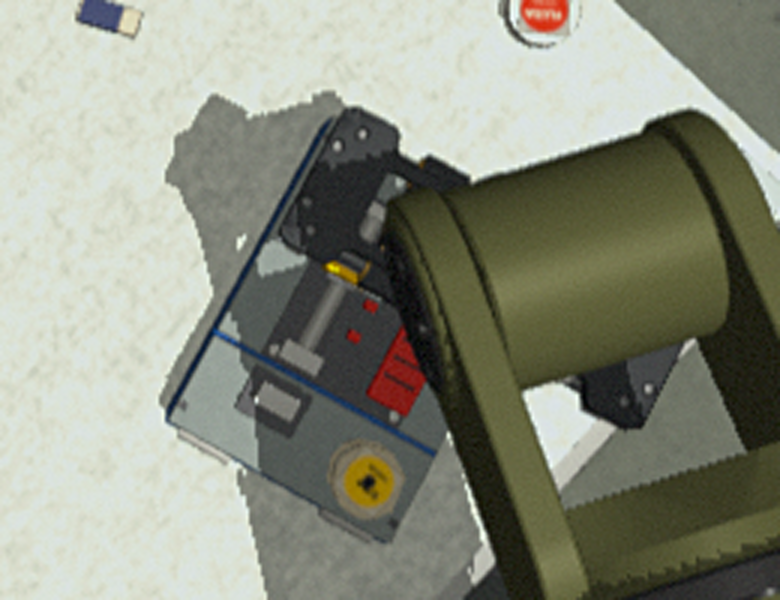

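The side view shows the fingers above the case at around (340,180) and (395,140), one on the catch side and one behind the tab. I'm lowering them to just above the tab.

{"name": "servo_tool", "arguments": {
  "moves": [
    [[0,0,0,-0.001,0,0.05,0.537],[0,0,0,-0.001,0,0.1,0.537],[0,0,0,-0.001,0,0.14,0.537],[0,0,0,-0.001,0,0.168,0.537],[0,0,0,-0.001,0,0.168,0.537],[0,0,0,-0.001,0,0.168,0.537]]
  ]
}}

```text
time_s: 2.7
ee_pos: [0.4786, 0.1681, 0.1163]
eef_rot: [3.142, -0.001, 2.617]
force: [0.2, 0.6, 0.2]
grip_width: 0.0437
```

```bash
python3 rel.py -0.002 -0.042 0.085
python3 - <<'E'
from station import *
import cv2
for n in("side",):
    c=camera(n)["color"][:,:,::-1]
    a=c[200:350,170:340]
    cv2.imwrite(f"pics/{n}2.png",cv2.resize(a,None,fx=4,fy=4,interpolation=cv2.INTER_CUBIC))
E
```

```text
t 2.7 case xyz [-0.0034 -0.0433  0.1163] yaw [ 3.14151694e+00 -1.40759283e-03  2.61660542e+00] F [0.16 0.59 0.21] w 0.04371975822313589 q [ 0.26  0.3   1.74  0.    1.1  -0.78]
[0.4782 0.1699 0.085 ] [ 0.     -0.0009 -0.0021] [0.0024 0.0028 0.0626]
```

View pics/side2.png

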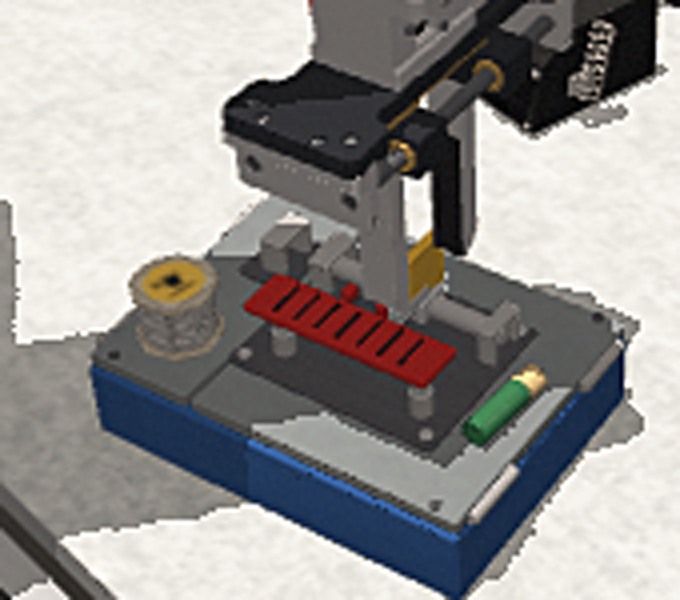

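```bash
python3 - <<'E'
from fit import *
p=[.44281,.19255,1.0491]
for n,P in dict(tip1=[-.0315,-.0433,.1163],tip2=[.0247,-.0433,.1163],pad1=[-.0315,-.0433,.095],tab=[.026,-.022,.107]).items():
    q=[[P[0]+a,P[1]+b,P[2]] for a in(-.006,.006) for b in(-.008,.008)]
    print(n,np.round((proj('s',W(p,np.array(q)))-[170,200])*4))
E
```

```text
tip1 [[398. 325.]
 [369. 312.]
 [412. 309.]
 [384. 298.]]
tip2 [[465. 256.]
 [437. 245.]
 [478. 242.]
 [450. 231.]]
pad1 [[400. 359.]
 [371. 346.]
 [414. 343.]
 [386. 331.]]
tab [[430. 254.]
 [402. 243.]
 [443. 241.]
 [416. 230.]]
```

The projected fingertip positions match the picture: the catch finger is over the pad at about (395,345), and the other is behind the tab. I'm pressing down now.

{"name": "servo_tool", "arguments": {
  "moves": [
    [[0,0,-0.002,0.001,0.002,0.02,0.537],[0,0,-0.002,0.002,0.003,0.04,0.537],[0,0,-0.002,0.002,0.003,0.053,0.537],[0,0,-0.002,0.002,0.003,0.063,0.537],[0,0,-0.002,0.002,0.003,0.063,0.537],[0,0,-0.002,0.002,0.003,0.063,0.537]]
  ]
}}

```text
time_s: 3.25
ee_pos: [0.4792, 0.1702, 0.0857]
eef_rot: [3.14, -0.0, 2.62]
force: [1.2, -0.3, 4.8]
grip_width: 0.0434
```

```bash
python3 rel.py -0.002 0.007 0.085
python3 - <<'E'
from station import *
import cv2
for n in("side",):
    c=camera(n)["color"][:,:,::-1]
    a=c[200:350,170:340]
    cv2.imwrite(f"pics/{n}3.png",cv2.resize(a,None,fx=4,fy=4,interpolation=cv2.INTER_CUBIC))
E
```

```text
t 3.25 case xyz [-0.0012 -0.0427  0.0857] yaw [ 3.14024181e+00 -3.69190971e-05  2.62011545e+00] F [ 1.22 -0.32  4.79] w 0.0433755150020087 q [ 0.27  0.34  1.76  0.    1.03 -0.78]
[0.4357 0.1943 0.085 ] [ 0.0009 -0.      0.0001] [ 0.0993 -0.0015  0.0013]
```

View pics/side3.png

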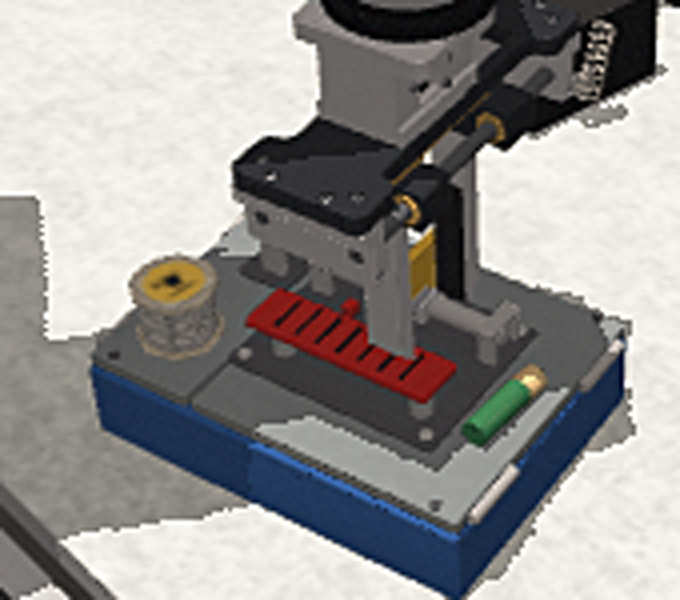

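The catch is down about 9.3 mm with a 4.8 N spring reaction, and the other finger is behind the tab. I'm sliding along +y and holding the height.

{"name": "servo_tool", "arguments": {
  "moves": [
    [[0,0,0,0.008,-0.001,0.002,0.537],[0,0,0,0.016,-0.001,0.002,0.537],[0,0,0,0.024,-0.001,0.002,0.537],[0,0,0,0.032,-0.001,0.002,0.537],[0,0,0,0.04,-0.001,0.002,0.537],[0,0,0,0.048,-0.001,0.002,0.537],[0,0,0,0.056,-0.001,0.002,0.537],[0,0,0,0.064,-0.001,0.002,0.537],[0,0,0,0.072,-0.001,0.002,0.537],[0,0,0,0.08,-0.001,0.002,0.537],[0,0,0,0.088,-0.001,0.002,0.537],[0,0,0,0.094,-0.001,0.002,0.537]]
  ]
}}

```text
time_s: 4.3
ee_pos: [0.4388, 0.1932, 0.0855]
eef_rot: [3.139, 0.002, 2.62]
force: [6.1, -2.4, 3.4]
grip_width: 0.0435
```

```bash
python3 rel.py -0.002 0.007 0.085
python3 - <<'E'
from station import *
import cv2
for n in("side",):
    c=camera(n)["color"][:,:,::-1]
    a=c[200:350,170:340]
    cv2.imwrite(f"pics/{n}4.png",cv2.resize(a,None,fx=4,fy=4,interpolation=cv2.INTER_CUBIC))
E
```

```text
t 4.3 case xyz [-0.0014  0.0038  0.0855] yaw [3.13914835e+00 1.94978487e-03 2.62020089e+00] F [ 6.07 -2.42  3.39] w 0.04352571891828506 q [ 0.34  0.29  1.84  0.    1.01 -0.71]
[0.4357 0.1943 0.085 ] [0.0016 0.0012 0.0002] [ 0.0064 -0.0011  0.0009]
```

View pics/side4.png

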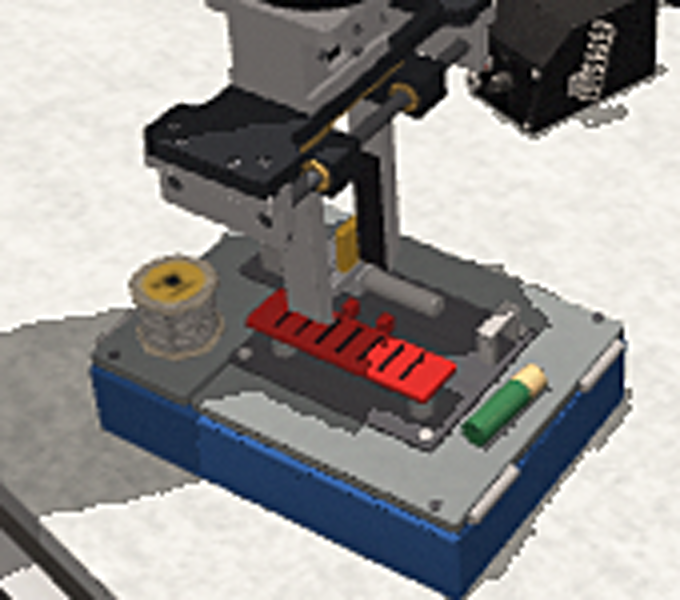

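The tab is almost across, with the catch still down. I'm pushing on to the stop.

{"name": "servo_tool", "arguments": {
  "moves": [
    [[0,0,0,0.003,-0.001,0.001,0.537],[0,0,0,0.006,-0.001,0.001,0.537],[0,0,0,0.008,-0.001,0.001,0.537],[0,0,0,0.01,-0.001,0.001,0.537],[0,0,0,0.01,-0.001,0.001,0.537]]
  ]
}}

```text
time_s: 4.77
ee_pos: [0.4372, 0.194, 0.0858]
eef_rot: [3.137, 0.009, 2.619]
force: [25.6, -13.3, -7.7]
grip_width: 0.0433
```

```bash
python3 rel.py -0.002 0.007 0.085
python3 - <<'E'
from station import *
import cv2
for n in("side",):
    c=camera(n)["color"][:,:,::-1]
    a=c[200:350,170:340]
    cv2.imwrite(f"pics/{n}5.png",cv2.resize(a,None,fx=4,fy=4,interpolation=cv2.INTER_CUBIC))
E
```

```text
t 4.7667 case xyz [-0.0015  0.0056  0.0858] yaw [3.13667874 0.00940773 2.61935239] F [ 25.64 -13.33  -7.66] w 0.04328320664286654 q [ 0.34  0.28  1.85 -0.    1.   -0.7 ]
[0.4357 0.1943 0.085 ] [ 0.0031  0.006  -0.0003] [ 0.0029 -0.001   0.0015]
```

View pics/side5.png

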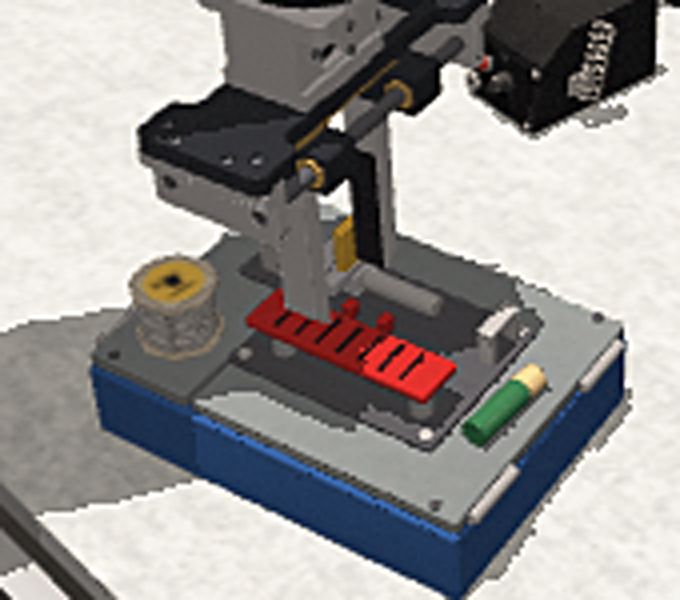

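```bash
python3 - <<'E'
from fit import *
p=[.44281,.19255,1.0491]
a=cv2.imread("pics/side5.png")[160:300,260:420]
a=cv2.resize(a,None,fx=4,fy=4,interpolation=cv2.INTER_CUBIC); cv2.imwrite("pics/z5.png",a)
for s in(.030,.035,.037,.04):
    y=-.022+s
    q=[[.041,y-.003,.107],[.011,y-.003,.107],[.011,y+.003,.107],[.011,y-.003,.085]]
    print(s,np.round((((proj('s',W(p,np.array(q)))-[170,200])*4)-[260,160])*4).tolist())
E
```

```text
0.03 [[539.0, 190.0], [399.0, 322.0], [358.0, 306.0], [409.0, 458.0]]
0.035 [[506.0, 177.0], [365.0, 309.0], [325.0, 292.0], [376.0, 445.0]]
0.037 [[492.0, 171.0], [352.0, 303.0], [312.0, 287.0], [362.0, 439.0]]
0.04 [[473.0, 164.0], [332.0, 295.0], [292.0, 279.0], [343.0, 431.0]]
```

View pics/z5.png

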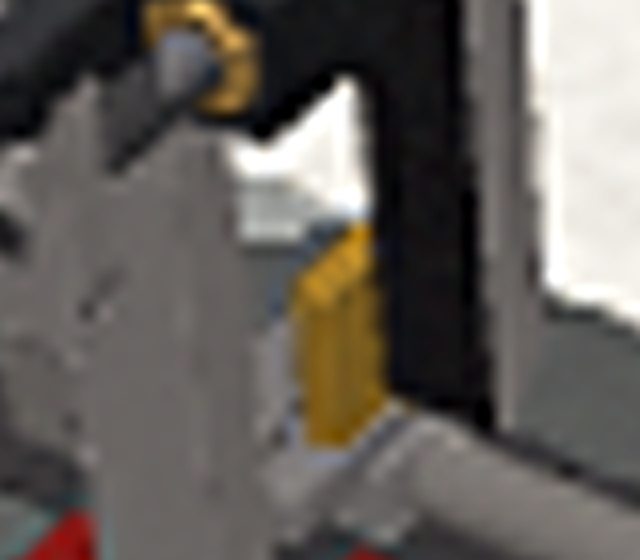

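The tab's top corner is at (295,287) in the enlargement, which fits 40 mm of travel. The reaction rose to 29 N, so the bolt is on its stop. I'm backing off a few mm with the catch held, then lifting straight up.

{"name": "servo_tool", "arguments": {
  "moves": [
    [[0,0,0,-0.002,0,0.001,0.537],[0,0,0,-0.005,0,0.001,0.537],[0,0,0,-0.008,0,0.001,0.537],[0,0,0,-0.008,0,0.001,0.537]]
  ]
}}

```text
time_s: 5.15
ee_pos: [0.4402, 0.1922, 0.0853]
eef_rot: [3.137, 0.008, 2.619]
force: [-2.7, 1.1, 4.6]
grip_width: 0.0435
```

```bash
python3 rel.py -0.002 0.002 0.125
```

```text
t 5.15 case xyz [-0.0016  0.0021  0.0853] yaw [3.13727325 0.00767556 2.61923255] F [-2.69  1.06  4.6 ] w 0.04350744382468249 q [ 0.34  0.29  1.85 -0.    1.   -0.71]
[0.4401 0.1918 0.125 ] [ 0.0027  0.0049 -0.0004] [-0.0008 -0.0004 -0.0793]
```

{"name": "servo_tool", "arguments": {
  "moves": [
    [[0,0,0,0,0,-0.01,0.537],[0,0,0,0,0,-0.02,0.537],[0,0,0,0,0,-0.04,0.537],[0,0,0,0,0,-0.07,0.537],[0,0,0,0,0,-0.12,0.537],[0,0,0,0,0,-0.18,0.537],[0,0,0,0,0,-0.24,0.537],[0,0,0,0,0,-0.3,0.537],[0,0,0,0,0,-0.3,0.537]]
  ]
}}

```text
time_s: 5.9
ee_pos: [0.4401, 0.1928, 0.2415]
eef_rot: [3.131, 0.013, 2.619]
force: [-0.1, 0.7, 0.9]
grip_width: 0.0438
```

```bash
python3 rel.py -0.002 0.002 0.235
python3 - <<'E'
from station import *
from fit import *
c=camera("side")["color"][:,:,::-1]
cv2.imwrite("pics/side6.png",cv2.resize(c[200:350,170:340],None,fx=4,fy=4,interpolation=cv2.INTER_CUBIC))
p=[.44281,.19255,1.0491]
for s in(.037,.04):
    y=-.022+s
    q=[[.041,y-.003,.107],[.011,y-.003,.107],[.011,y+.003,.107],[.041,y+.003,.107]]
    print(s,np.round((proj('s',W(p,np.array(q)))-[170,200])*4).tolist())
for h in (.083,.095): print(h,np.round((proj('s',W(p,np.array([[-.016,-.07,h],[-.044,-.07,h],[-.016,.035,h],[-.044,.035,h]])))-[170,200])*4).tolist())
E
```

```text
t 5.9 case xyz [-0.0011  0.0025  0.2415] yaw [3.13103593 0.01283268 2.61943252] F [-0.08  0.71  0.94] w 0.04375373060687376 q [ 0.34  0.11  1.67 -0.    1.35 -0.71]
[0.4401 0.1918 0.235 ] [ 0.0067  0.0082 -0.0003] [-0.0009 -0.0018  0.0131]
0.037 [[383.0, 203.0], [348.0, 236.0], [338.0, 232.0], [373.0, 199.0]]
0.04 [[378.0, 201.0], [343.0, 234.0], [333.0, 230.0], [368.0, 197.0]]
0.083 [[460.0, 364.0], [426.0, 400.0], [281.0, 288.0], [245.0, 321.0]]
0.095 [[459.0, 346.0], [425.0, 382.0], [279.0, 269.0], [243.0, 302.0]]
```

View pics/side6.png

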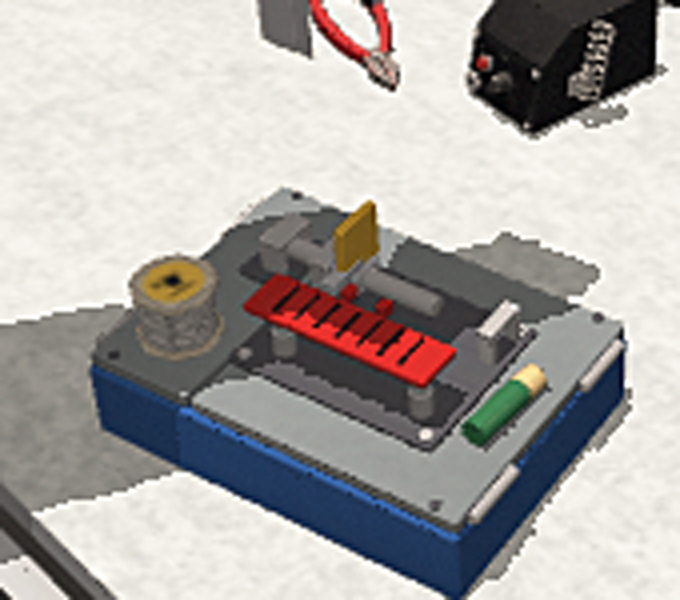

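Catch corners at (279,273) and (425,385) match the up height of 95 mm. Tab corners at (377,202) and (335,232) match 40 mm of travel. The bolt is in its keeper and the loose things haven't moved.

{"name": "servo_tool", "arguments": {
  "moves": [
    [[0,0,0,0,0,-0.02,0.537],[0,0,0,0,0,-0.02,0.537],[0,0,0,0,0,-0.02,0.537]]
  ]
}}

```text
time_s: 6.2
ee_pos: [0.4392, 0.1925, 0.2485]
eef_rot: [3.134, 0.011, 2.619]
force: [0.7, 0.6, 0.5]
grip_width: 0.0439
```

```bash
python3 -c "
from station import *
print(hand_in())"
```

```text
the job is handed in; nothing more can be done
None
```

The case is locked and handed in at about 6.2 s. One fingertip held the catch about 9–10 mm down while the other pushed the tab to the bolt's stop, where the reaction rose to about 29 N. I then backed off about 3.5 mm with the catch still down and lifted straight up.

**Last checks:** in the side picture the catch is fully up at 95 mm and the tab is at about 40 mm of travel. The spool and battery on the lid are where they were. The hand is about 0.25 m up, and the wrist force is only at noise level (about 1 N).

**One small disagreement:** the fingertip position alone implied about 38.6 mm of bolt travel. That is within calibration error of the 40 mm in the picture, and above the 37 mm needed to lock.

**Not checked:** I did not take a final top view, and the flux tin, tip cleaner and eraser were outside the last crop. The hand never went near them.

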